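# Take the guide bush off the upturned router

### The job

The router stands upside down on the bench with its base plate uppermost. Press the release button in the base plate fully in so that the guide bush springs free of its catch, turn the bush the rest of its quarter turn counter-clockwise (seen from above) until it stops, lift it straight off and set it down gently, collar up, in the empty compartment of the accessory tray. Leave the other things on the bench alone.

Things in the scene. Friction and masses are not known exactly. Their poses are not given: they have to be found in the camera images.
- router: heavy plunge router standing upside down, fixed: black motor about 100 mm across, battery at its back, side knobs at its +-y (to 135 mm from the axis, 55 to 102 mm high), on top a round base plate of 190 mm diameter, its black upper face 177 mm above the bench. Origin on the bench under the vertical middle axis; z up; its -x points about to the release button.
- bayonet_seat (a point): point on the router's axis, 165 mm above the bench, on the seat of the bush's flange. Two claws (flat steel arcs, 40 to 56 mm from the axis, top 178 mm above the bench) reach over the bush's lugs with 1.5 mm of play; the 30 mm gaps between them, at the router's +y and -y, let the lugs out after a quarter turn. Fixed stops end the turn with the lugs in the gaps.
- release_button (a joint): travel of the release button, m: 0 = out, 0.009 = fully in (straight down). Spring 1.3 N at 0, 3.3 N fully in, a little friction besides. Pressed in more than about 6 mm it frees the bush, and a spring kicks the bush about 0.26 rad (15 degrees) counter-clockwise; its lug then lies over the catch, so the button can be let go and stays partly in by itself.
- button_top (a point): middle of the top of the release button, a ribbed steel block of 16 mm (radially) x 20 mm in the base plate, 76 mm from the router's axis; its top stands 190 mm above the bench (13 mm over the base plate) when out.
- guide_bush: loose aluminium guide bush, 0.2 kg: flange 76 mm across, 12 mm thick, flush in the base plate, with two lugs (24 mm wide, 5 thick) along its +-x (94 mm over all), and a hollow round collar of 40 mm outer diameter ending 50 mm above the underside. Origin: centre of the underside; z up the collar. Locked at the start, its x along the router's x; comes off after a quarter turn counter-clockwise.
- accessory_tray: shallow plywood tray, 142 x 224 x 18 mm, it does not move; origin: centre of its underside, long side along its y. Divided across: the wide compartment (130 x 130 mm) on its -y side is empty, the narrow one on its +y side holds two smaller bushes and a flat spanner (to 30 mm above the bench).
- tray_empty (a point): centre of the floor of the tray's empty compartment, 4 mm above the bench; the compartment is 130 x 130 mm inside and its walls stand 11 to 14 mm above this floor.
- block_plane: wooden plane, 50 x 165 x 78 mm, bystander between the router and the tray, origin at its underside.
- cork_block: cork sanding block, 63 x 110 x 34 mm, bystander at the left, origin at its underside.
- marking_gauge: wooden marking gauge, 72 x 210 x 58 mm, bystander at the right, origin at its underside.
- tape_roll: roll of paper tape, 109 mm across, 25 mm high, bystander at the left, origin at its underside.
- offcut_a: wood offcut, 45 x 90 x 22 mm, bystander behind the plane, origin at its underside.

How it is judged:
By the outcome, as a careful person would: the job done as asked, in the order asked, and still so for the second after the job is handed in, with the robot touching nothing.
It also fails if it takes over 61 s, if anything falls off the work surface, if the arm or the gripper's body presses on something with over 40 N, if the wrist force passes 120 N, or if a joint passes its speed limit or range.

### The arm

A 6-joint arm with a two-finger parallel gripper is mounted at the origin on a cart in front of the work surface, level with it; the furniture and walls round the work are solid. World frame = base frame: x ahead of the robot, y to its left, z up, the work surface at z = 0. Lengths are in m, angles in degrees, forces in N, time in s.
With the tool pointing down it reaches from about 0.375 to 0.9 m from the base axis. Payload 3.1 kg.
Tool frame: the origin (TCP) lies on the centre line of the jaws, within the pads' length; the fingertips stand finger_overhang ahead of it and the grasp point (between the pads) lies 5 mm behind it (finger_overhang is the distance from the TCP to the fingertips, in m); z points along the fingers, y is the line along which they close (so a half turn about z gives the same grasp; the last joint's range is limited). The gripper opens to 87 mm and grips with 3 to 60 N. Pads are 19 mm wide; open, the fingers measure 117 mm over their backs; the gripper's body (75 mm by 190 mm) begins 51 mm behind the grasp point.
Start: joints at [52.855, 30.224, 82.088, -0, 67.689, -10.227], TCP at [0.283, 0.557, 0.199] pointing down, gripper open.
Joint ranges: [-176.69, 176.69], [-43.24, 126.21], [12.49, 139.97], [-82, 262], [0, 151.66], [-163.58, 163.58]. Speed limits (degrees/s): [159.86, 159.86, 180, 180, 180, 180].

### API

Orientations are given as a 3x3 rotation matrix whose columns are the frame's x, y, z axes.
In Python, from rig import read_state, capture, calibration, hand_in, finger_overhang gives the robot as it stands.
- The arm moves only by the tool send_rows, never from a script. Its argument "plan" is a list of rows, each a list of 5 numbers: the closure in counts, from 0 (fully open) to 255 (shut), then the shift along the tool's x, y, z in m, then the turn about the tool's z in rad. A call has 1 to 20 rows; each row shifts and turns the commanded pose from where the row before left it, along the tool's axes as they then stand; what a row does not reach is not made up. A row lasts 1/12 s, in which the tool goes at most 41.7 mm and 7.16 degrees, less where a joint would pass 70% of its speed; a pose out of reach is approached as far as the arm can. A call is refused whole if a number of a shift passes 0.0417 or a number of a turn 0.125, either way. A call with a gripper value outside its range is refused whole. The fingers move at their own pace and stop on an object; the grip force is fixed at half the most. Time passes only in rows, so rows that do not move let the fingers close. It gives the time, the measured TCP pose, the force, the opening and the grip force at its end, in the units of the state.
- read_state(): the state, without advancing time (a new reading comes with each control period).
- capture(name): name is "scene" or "top" or "wrist"; returns (picture, depth): 420x560x3 uint8, blue, green, red; 420x560 float32, m along the optical axis (not along the pixel's ray), 0 where there is no reading.
- calibration(name): a dict with "fx", "fy", "cx", "cy" (pixels), "xyz" and "rotation" of the camera in the world. Camera axes: x right, y down, z forward; pixel columns grow to the right and rows downward; lengths in m; the calibration is good to about 2 mm. A picture is of the moment at which its call begins: read the wrist's pose just before it. calibration takes no time and is no camera call; for the wrist camera it gives the pose at the moment of the call.
- hand_in(): hands the job in; it is judged then, once.
The state is a dict: "time_s": time; "joint_positions": joint angles; "qvel": joint speeds; "tau": joint torques, N m; "position": TCP position; "tcp_rot": TCP orientation; "force": force on the tool from outside, world axes, zero at the start; "moment": the same for the moment, N m; "opening": opening from 0.0 (shut) to 1.0 (fully open); "grasp_force": force on a finger pad.
Only numpy, scipy, OpenCV 4.12 (cv2) and the standard library are available. Lean on these libraries where they do the work, as an engineer would, in place of code of your own. Each camera call takes 0.05 s, during which the arm holds its last target. There are 200 camera calls.

## Working session

There is one attempt and no reset: what is moved stays moved. The work goes in short steps, Python scripts to look and compute and a tool call to move; the robot and the scene stay as the last step left them, time stands still between calls to the robot, and variables do not carry over. Pictures are saved under pics/ and viewed, at most 10 in all, crops included, and the job is handed in when it is done.

Besides the shell and the picture viewer there is one more tool, called after "Call:" as name(argument=value, ...) on one line, values as JSON. send_rows: Moves the arm, as the interface text tells. Its arguments: {"type":"object","properties":{"plan":{"type":"array","items":{"type":"array","items":{"type":"number"}}}},"required":["plan"]}

```bash
mkdir -p pics; ls
cat > h.py <<'E'
import numpy as np, cv2
from rig import read_state, capture, calibration, hand_in, finger_overhang
def ray(c,uv,z):
    R=np.array(c["rotation"]);p=np.array(c["xyz"])
    d=R@np.array([(uv[0]-c["cx"])/c["fx"],(uv[1]-c["cy"])/c["fy"],1]);return p+d*(z-p[2])/d[2]
def cloud(c,D):
    v,u=np.indices(D.shape);P=np.stack([(u-c["cx"])/c["fx"]*D,(v-c["cy"])/c["fy"]*D,D],-1)
    return P@np.array(c["rotation"]).T+np.array(c["xyz"])
E
python3 - <<'E'
from h import *
s=read_state();print(s,finger_overhang)
ims=[]
for n in("top","scene"):
    c=calibration(n);I,D=capture(n);cv2.imwrite(f"pics/{n}.png",I);np.savez(f"{n}.npz",I=I,D=D);print(n,c)
E
```

```text
pics
{'time_s': 0.0, 'joint_positions': array([ 5.28551940e+01,  3.02789906e+01,  8.21565294e+01, -1.35689224e-03,
        6.76880092e+01, -1.02246038e+01]), 'qvel': array([-0.02144774, -0.06135389,  0.02023028,  0.11842111, -0.10335174,
        0.02250897]), 'tau': array([-7.43627988e-04, -4.40040386e+01, -1.76593119e+01,  6.33063563e-02,
        5.83057408e-02, -1.19723400e-04]), 'position': array([0.28244433, 0.55666613, 0.19837062]), 'tcp_rot': array([[-8.91641797e-01,  4.52739722e-01, -1.28439119e-03],
       [ 4.52741399e-01,  8.91640189e-01, -1.73179555e-03],
       [ 3.61162167e-04, -2.12563836e-03, -9.99997676e-01]]), 'force': array([-0.72708014,  0.08909007,  0.17287247]), 'moment': array([-0.00206594,  0.01854014,  0.00130887]), 'grasp_force': 0.0, 'opening': 0.9971902264962266} 0.014
top {'fx': 402.2902072558941, 'fy': 402.2902072558941, 'cx': 276.9464171477331, 'cy': 210.29112458434773, 'xyz': array([ 0.07138093, -0.02270272,  1.54194588]), 'rotation': array([[ 1.04125897e-01, -9.46222564e-01,  3.06301580e-01],
       [-9.94563774e-01, -9.93234505e-02,  3.12690359e-02],
       [ 8.35462509e-04, -3.07892371e-01, -9.51420827e-01]])}
scene {'fx': 484.05784594551824, 'fy': 484.05784594551824, 'cx': 278.26752856975446, 'cy': 206.73744380127928, 'xyz': array([ 0.57442086, -0.82929759,  1.78978613]), 'rotation': array([[ 0.99623812,  0.0816339 , -0.02907766],
       [ 0.0858892 , -0.88555908,  0.45651742],
       [ 0.01151731, -0.45729751, -0.88923919]])}
```

View pics/top.png

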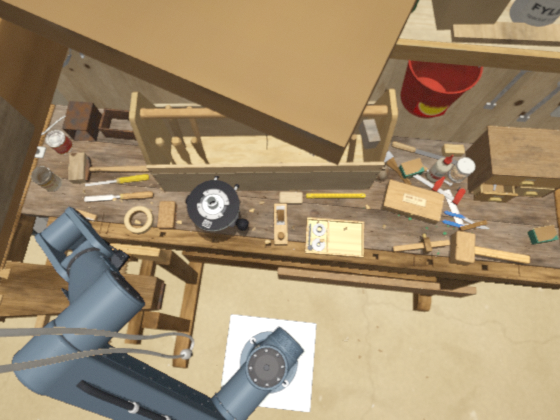

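View pics/scene.png

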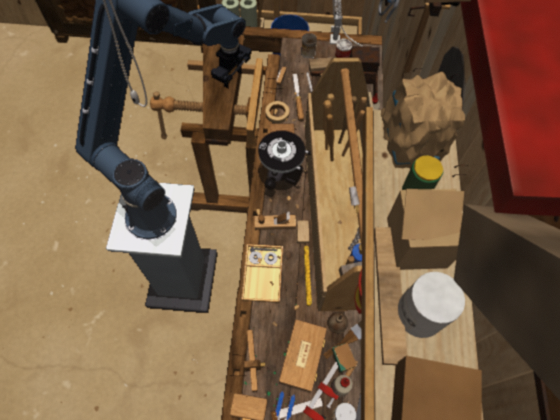

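The top view shows the router at about (213,205), with its base plate black and the collar bright. The plane is at (281,224) and the tray at (335,237), with its empty part to the right. A tote wall stands behind them. The scene view shows the router at (282,150) and the tray at (263,272).

Run:
```python
from h import *
out=[]
for n,(u,v,w,h) in (("top",(175,165,200,100)),("scene",(235,120,90,190))):
    f=np.load(n+".npz");c=calibration(n);I=f["I"];P=cloud(c,f["D"])
    out.append(cv2.resize(I[v:v+h,u:u+w],None,fx=4 if n=="top" else 3,fy=4 if n=="top" else 3,interpolation=cv2.INTER_CUBIC))
    cv2.imwrite(f"pics/c_{n}.png",out[-1])
    sub=P[v:v+h,u:u+w].reshape(-1,3);z=sub[:,2]
    for lo,hi in((.165,.185),(.205,.222),(.06,.085),(.01,.022)):
        m=sub[(z>lo)&(z<hi)];print(n,lo,len(m),m.mean(0).round(4) if len(m) else "", m.min(0).round(3) if len(m) else"",m.max(0).round(3) if len(m) else"")
    # base plate circle fit
    uv=np.argwhere((P[...,2]>.168)&(P[...,2]<.186))
    m=((P[...,2]>.168)&(P[...,2]<.22)&(np.indices(P.shape[:2])[1]>u)&(np.indices(P.shape[:2])[1]<u+w)&(np.indices(P.shape[:2])[0]>v)&(np.indices(P.shape[:2])[0]<v+h)&(P[...,0]>.3)).astype(np.uint8)
    nn,l,st,ce=cv2.connectedComponentsWithStats(m);
    for k in np.argsort(-st[1:,4])[:3]+1: print("comp",st[k],ce[k],ray(c,ce[k],.177).round(4))
```

```text
top 0.165 2365 [0.5353 0.2161 0.1758] [ 0.417 -0.319  0.165] [0.697 0.409 0.185]
top 0.205 428 [0.6352 0.0666 0.2135] [ 0.49  -0.311  0.205] [0.697 0.4   0.222]
top 0.06 508 [0.621  0.0076 0.072 ] [ 0.439 -0.336  0.06 ] [0.697 0.435 0.085]
top 0.01 1129 [ 0.5599 -0.1142  0.0157] [ 0.393 -0.337  0.01 ] [0.697 0.448 0.022]
comp [ 186  180   53   50 2000] [212.1285 204.624 ] [0.5078 0.2553 0.177 ]
comp [ 176  167  199   11 1141] [274.6809816  171.52322524] [0.6591 0.0461 0.177 ]
comp [235 184   4   3   7] [236.28571429 184.71428571] [0.5927 0.1796 0.177 ]
scene 0.165 1472 [0.5277 0.2314 0.1767] [ 0.418 -0.335  0.165] [0.707 0.412 0.185]
scene 0.205 152 [0.6128 0.0855 0.2137] [ 0.493 -0.336  0.205] [0.704 0.385 0.222]
scene 0.06 343 [0.5856 0.1048 0.0712] [ 0.442 -0.337  0.06 ] [0.719 0.495 0.085]
scene 0.01 1821 [ 0.5788 -0.0066  0.0151] [ 0.392 -0.354  0.01 ] [0.722 0.534 0.022]
comp [ 258  130   48   41 1478] [281.4661705  149.92489851] [0.5125 0.2537 0.177 ]
comp [308 121  13 150 248] [314.24193548 196.15725806] [0.6537 0.0562 0.177 ]
comp [320 272   5  27  50] [321.42 286.24] [ 0.6969 -0.2957  0.177 ]
```

View pics/c_top.png

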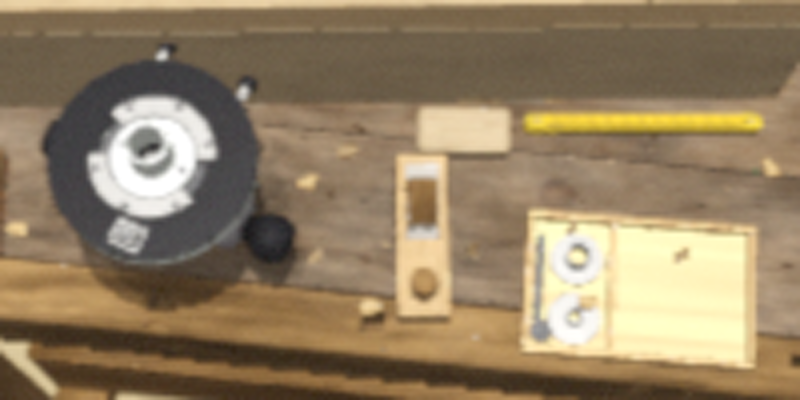

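View pics/c_scene.png

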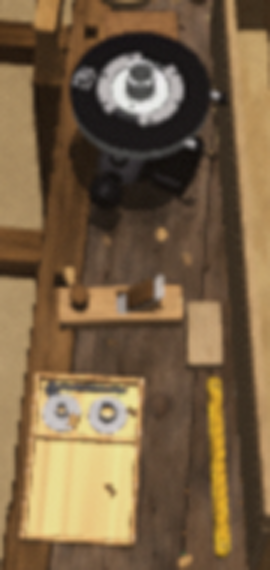

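Run:
```python
from h import *
f=np.load("top.npz");c=calibration("top");P=cloud(c,f["D"])
g=lambda x,y:(175+(x-1.5)/4,165+(y-1.5)/4)
for n,p,z in(("button",(128,235),.19),("collar",(149,147),.215),("plate",(153,162),.177),("floor",(681,290),.004),("div",(611,286),.016),("right",(751,294),.016)):print(n,ray(c,g(*p),z).round(4))
for a in((601,213),(758,227),(755,366),(602,353)):print("rim",ray(c,g(*a),.018).round(4))
f=np.load("scene.npz");c=calibration("scene")
g=lambda x,y:(235+(x-1)/3,120+(y-1)/3)
for n,p,z in(("button",(84,77),.19),("plate",(141,90),.177),("collar",(141,78),.215),("floor",(81,490),.004)):print("S",n,ray(c,g(*p),z).round(4))
Q=P.reshape(-1,3)
for y0 in(.35,.25,.15,0,-.15):
  m=Q[(abs(Q[:,1]-y0)<.03)&(Q[:,0]>.59)&(Q[:,0]<1)&(Q[:,2]<.6)]
  print(y0,[(round(x,2),round(m[abs(m[:,0]-x)<.01][:,2].max(),3)) for x in np.arange(.6,.95,.03) if (abs(m[:,0]-x)<.01).any()])
cw=calibration("wrist");s=read_state();print("wrist off",np.array(s["tcp_rot"]).T@(cw["xyz"]-s["position"]),np.array(s["tcp_rot"]).T@cw["rotation"])
```

```text
button [0.4332 0.2611 0.19  ]
collar [0.5074 0.2503 0.215 ]
plate [0.5062 0.2523 0.177 ]
floor [ 0.4841 -0.2495  0.004 ]
div [ 0.4777 -0.1795  0.016 ]
right [ 0.4839 -0.3158  0.016 ]
rim [ 0.5504 -0.1646  0.018 ]
rim [ 0.5522 -0.3196  0.018 ]
rim [ 0.4126 -0.322   0.018 ]
rim [ 0.41  -0.175  0.018]
S button [0.4368 0.2597 0.19  ]
S plate [0.5132 0.255  0.177 ]
S collar [0.5131 0.2481 0.215 ]
S floor [ 0.4809 -0.2461  0.004 ]
0.35 [(np.float64(0.6), np.float64(0.241)), (np.float64(0.63), np.float64(0.246)), (np.float64(0.66), np.float64(0.33)), (np.float64(0.69), np.float64(0.324)), (np.float64(0.72), np.float64(0.401)), (np.float64(0.75), np.float64(0.408)), (np.float64(0.78), np.float64(0.264)), (np.float64(0.81), np.float64(0.312)), (np.float64(0.84), np.float64(0.022)), (np.float64(0.87), np.float64(0.252))]
0.25 [(np.float64(0.6), np.float64(0.182)), (np.float64(0.63), np.float64(0.251)), (np.float64(0.75), np.float64(0.405)), (np.float64(0.78), np.float64(0.019)), (np.float64(0.81), np.float64(0.018)), (np.float64(0.84), np.float64(0.018)), (np.float64(0.87), np.float64(0.16))]

[... 370 characters left out ...]
0.6), np.float64(0.027)), (np.float64(0.63), np.float64(0.035)), (np.float64(0.66), np.float64(0.252)), (np.float64(0.78), np.float64(0.017)), (np.float64(0.81), np.float64(0.02)), (np.float64(0.84), np.float64(0.019)), (np.float64(0.87), np.float64(0.017))]
-0.15 [(np.float64(0.6), np.float64(0.008)), (np.float64(0.63), np.float64(0.022)), (np.float64(0.66), np.float64(0.246)), (np.float64(0.69), np.float64(0.247)), (np.float64(0.78), np.float64(0.028)), (np.float64(0.81), np.float64(0.014))]
wrist off [ 0.06513906  0.00072625 -0.18539479] [[-6.39562976e-04 -9.70036816e-01 -2.42957129e-01]
 [ 9.99999301e-01 -8.61970799e-04  8.09117566e-04]
 [-9.94295778e-04 -2.42956442e-01  9.70036689e-01]]
```

Call:
send_rows(plan=[[255,-0.0135,-0.00975,-0.01,0],[255,-0.0271,-0.0195,-0.01,0],[255,-0.0271,-0.0195,-0.01,0],[255,-0.0271,-0.0195,-0.01,0],[255,-0.0271,-0.0195,-0.01,0],[255,-0.0271,-0.0195,-0.01,0],[255,-0.0271,-0.0195,0,0],[255,-0.0271,-0.0195,0,0],[255,-0.0271,-0.0195,0,0],[255,-0.0271,-0.0195,0,0],[255,-0.0135,-0.0098,0,0],[255,0,0,0,0],[255,0,0,0,0],[255,0,0,0,0]])

```text
time_s: 1.27
position: [0.4356, 0.2608, 0.2595]
tcp_rot: [[-0.892, 0.453, -0.0], [0.453, 0.892, 0.0], [0.001, 0.0, -1.0]]
force: [-0.1, 0.5, 0.8]
opening: 0.043
grasp_force: 0.0
```

Run:
```python
from h import *
s=read_state();c=calibration("wrist");I,D=capture("wrist");print(s["position"],s["force"],s["opening"],s["joint_positions"])
cv2.imwrite("pics/w1.png",I);np.savez("w1.npz",I=I,D=D)
import pickle;pickle.dump(c,open("w1.pkl","wb"))
P=cloud(c,D);m=((P[...,2]>.184)&(P[...,2]<.196)&(abs(P[...,0]-.435)<.025)&(abs(P[...,1]-.26)<.025))
print(m.sum(),np.median(P[m],0) if m.any() else "")
m=((P[...,2]>.211)&(P[...,2]<.219)&(abs(P[...,0]-.51)<.03)&(abs(P[...,1]-.25)<.03));print(m.sum(),P[m].min(0),P[m].max(0)) if m.any() else 0
```

```text
[0.43563151 0.26082038 0.25951236] [-0.10624187  0.47928723  0.82716109] 0.04286728797621314 [ 1.82625478e+01  1.69926274e+01  9.42655031e+01  3.14915921e-02
  6.87588780e+01 -4.48145853e+01]
612 [0.43805575 0.2663398  0.18974954]
```

View pics/w1.png

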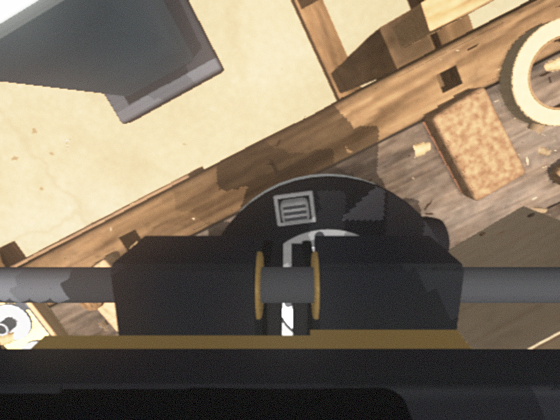

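The wrist view shows the whole button at about (295,208), to the camera side of the fingers. The collar is hidden behind the gripper.

Run:
```python
from h import *
import pickle
c=pickle.load(open("w1.pkl","rb"));f=np.load("w1.npz")
P=cloud(c,f["D"]);m=(P[...,2]>.184)&(P[...,2]<.194);m[:180]=0;m[235:]=0;m[:,:260]=0;m[:,330:]=0
q=P[m];r=cv2.minAreaRect((q[:,:2]*1000).astype(np.float32));print(m.sum(),q.mean(0),r)
print(ray(c,(295,208),.19))
# edge circle of base plate: depth discontinuity
e=[]
for u in range(235,430,5):
    col=P[150:235,u,2]; k=np.argmax((col>.165)&(col<.185))
    if k: e.append(P[150+k,u,:2])
e=np.array(e)
from scipy.optimize import least_squares
s=least_squares(lambda p:np.hypot(*(e-p).T)-.095,[.51,.252],loss="soft_l1",f_scale=.001);print(len(e),s.x,s.fun.std())
```

```text
612 [0.43818502 0.26629947 0.18949944] ((438.9880676269531, 265.9835510253906), (19.83353614807129, 16.304508209228516), 70.57880401611328)
[0.436501   0.26778694 0.19      ]
39 [0.51472599 0.25559157] 0.00022355175301464502
```

Call:
send_rows(plan=[[255,0,0.0048,0.01,0],[255,0,0,0.02,0],[255,0,0,0.015,0],[255,0,0,0.006,0],[255,0,0,0.003,0],[255,0,0,0.003,0],[255,0,0,0.002,0],[255,0,0,0.002,0],[255,0,0,0.002,0],[255,0,0,0,0],[255,0,0,0,0]])

```text
time_s: 2.23
position: [0.4385, 0.265, 0.1966]
tcp_rot: [[-0.892, 0.453, 0.0], [0.453, 0.892, 0.0], [-0.0, 0.0, -1.0]]
force: [-0.0, 0.5, 0.8]
opening: 0.008
grasp_force: 0.0
```

Call:
send_rows(plan=[[255,0,0,0.001,0],[255,0,0,0.001,0],[255,0,0,0,0],[255,0,0,0,0]])

```text
time_s: 2.57
position: [0.4383, 0.265, 0.1944]
tcp_rot: [[-0.892, 0.453, 0.0], [0.453, 0.892, 0.0], [-0.0, 0.0, -1.0]]
force: [0.1, -0.9, 0.4]
opening: 0.011
grasp_force: 0.0
```

Run:
```python
from h import *
c=calibration("wrist");I,D=capture("wrist");T,DT=capture("top");S,DS=capture("scene")
a=cv2.resize(I[120:400,120:480],(720,560))[:, :400]
a=cv2.resize(I[130:330,180:400],None,fx=2,fy=2)
b=cv2.resize(T[165:250,175:260],(400,400),interpolation=cv2.INTER_CUBIC)
cv2.imwrite("pics/w2.png",np.hstack([a[:400],b])[:,:800]);np.savez("w2.npz",I=I,D=D)
print(read_state()["force"])
P=cloud(c,D)
for v in range(170,260,8):print(v,P[v,255:340:8,2].round(3))
```

```text
[-0.27276954  0.19455301 -0.43632128]
170 [-0.001 -0.009 -0.051 -0.05  -0.05   0.     0.    -0.001 -0.     0.001
 -0.003]
178 [-0.001  0.001 -0.043 -0.025  0.001  0.001  0.001 -0.    -0.002 -0.
 -0.   ]
186 [-0.001  0.001 -0.001  0.     0.001  0.    -0.002 -0.001  0.001 -0.
  0.001]
194 [-0.001  0.    -0.001 -0.    -0.001  0.159  0.163  0.167  0.173  0.174
  0.176]
202 [-0.001 -0.     0.162  0.174  0.176  0.176  0.177  0.177  0.177  0.176
  0.178]
210 [0.162 0.177 0.177 0.176 0.177 0.177 0.176 0.177 0.176 0.177 0.177]
218 [0.177 0.177 0.179 0.178 0.179 0.178 0.178 0.177 0.177 0.177 0.177]
226 [0.177 0.178 0.181 0.185 0.186 0.187 0.185 0.178 0.178 0.178 0.177]
234 [0.177 0.179 0.189 0.19  0.19  0.19  0.189 0.179 0.178 0.177 0.178]
242 [0.297 0.298 0.22  0.191 0.191 0.192 0.221 0.297 0.297 0.298 0.297]
250 [0.303 0.38  0.231 0.227 0.219 0.226 0.231 0.303 0.303 0.302 0.303]
258 [0.307 0.304 0.38  0.234 0.22  0.236 0.241 0.308 0.307 0.308 0.308]
```

View pics/w2.png

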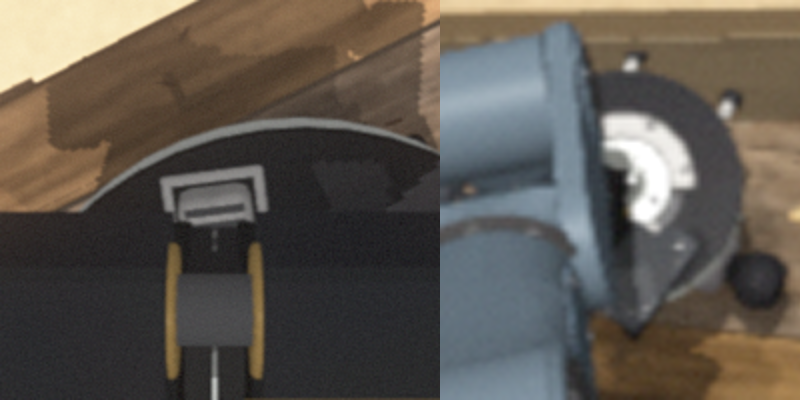

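Run:
```python
from h import *
c=calibration("wrist");f=np.load("w2.npz");P=cloud(c,f["D"]);s=read_state();print(s["position"],s["force"])
R=np.array(s["tcp_rot"])
for v in range(222,262,2):print(v,[tuple((1000*(R.T@(P[v,u]-s["position"]))).round(0).astype(int)) for u in (273,280,287,294,301)])
```

```text
[0.43834207 0.2650175  0.19437755] [-0.27276954  0.19455301 -0.43632128]
222 [(np.int64(8), np.int64(-7), np.int64(15)), (np.int64(8), np.int64(-3), np.int64(16)), (np.int64(8), np.int64(1), np.int64(15)), (np.int64(8), np.int64(5), np.int64(15)), (np.int64(8), np.int64(9), np.int64(15))]
224 [(np.int64(7), np.int64(-7), np.int64(15)), (np.int64(7), np.int64(-3), np.int64(14)), (np.int64(8), np.int64(1), np.int64(11)), (np.int64(8), np.int64(5), np.int64(10)), (np.int64(8), np.int64(9), np.int64(11))]
226 [(np.int64(6), np.int64(-7), np.int64(12)), (np.int64(7), np.int64(-3), np.int64(10)), (np.int64(7), np.int64(1), np.int64(8)), (np.int64(8), np.int64(5), np.int64(7)), (np.int64(8), np.int64(8), np.int64(7))]
228 [(np.int64(7), np.int64(-7), np.int64(8)), (np.int64(7), np.int64(-3), np.int64(7)), (np.int64(7), np.int64(1), np.int64(5)), (np.int64(7), np.int64(5), np.int64(6)), (np.int64(7), np.int64(8), np.int64(7))]
230 [(np.int64(6), np.int64(-7), np.int64(7)), (np.int64(6), np.int64(-3), np.int64(6)), (np.int64(6), np.int64(1), np.int64(5)), (np.int64(6), np.int64(5), np.int64(6
[... 2642 characters left out ...]
np.int64(7), np.int64(-41))]
256 [(np.int64(10), np.int64(-5), np.int64(-43)), (np.int64(9), np.int64(-2), np.int64(-40)), (np.int64(3), np.int64(1), np.int64(-25)), (np.int64(9), np.int64(4), np.int64(-41)), (np.int64(10), np.int64(6), np.int64(-43))]
258 [(np.int64(10), np.int64(-5), np.int64(-45)), (np.int64(8), np.int64(-2), np.int64(-40)), (np.int64(3), np.int64(1), np.int64(-26)), (np.int64(8), np.int64(4), np.int64(-41)), (np.int64(10), np.int64(6), np.int64(-45))]
260 [(np.int64(10), np.int64(-5), np.int64(-47)), (np.int64(9), np.int64(-2), np.int64(-44)), (np.int64(2), np.int64(1), np.int64(-27)), (np.int64(9), np.int64(4), np.int64(-43)), (np.int64(10), np.int64(6), np.int64(-47))]
```

The button is still out at z = 0.190. In depth, the closed fingertips end about 24 mm behind the TCP, so they never touched it. I'll go down further in small steps and watch the force.

Call:
send_rows(plan=[[255,0,0,0.004,0],[255,0,0,0.002,0],[255,0,0,0,0],[255,0,0,0,0]])

```text
time_s: 3.05
position: [0.4381, 0.2649, 0.188]
tcp_rot: [[-0.892, 0.453, -0.001], [0.453, 0.892, -0.0], [0.001, -0.001, -1.0]]
force: [0.8, 0.3, 0.3]
opening: 0.004
grasp_force: 0.0
```

Call:
send_rows(plan=[[255,0,0,0.004,0],[255,0,0,0.004,0],[255,0,0,0.003,0],[255,0,0,0,0],[255,0,0,0,0]])

```text
time_s: 3.47
position: [0.4381, 0.2649, 0.177]
tcp_rot: [[-0.892, 0.453, -0.001], [0.453, 0.892, -0.0], [0.001, -0.001, -1.0]]
force: [0.2, 0.6, 0.1]
opening: 0.009
grasp_force: 0.0
```

Run:
```python
from h import *
s=read_state();c=calibration("wrist");I,D=capture("wrist");P=cloud(c,D);R=np.array(s["tcp_rot"])
cv2.imwrite("pics/w3.png",cv2.resize(I[180:300,220:360],None,fx=5,fy=5,interpolation=cv2.INTER_CUBIC))
print(s["force"])
for u in (262,270,280,287,294,304,312):
  for v in range(222,270,4):print(u,v,(1000*(R.T@(P[v,u]-s["position"]))).round(0).astype(int).tolist(),round(float(P[v,u,2]),3),end=" ")
  print()
```

```text
[0.18457093 0.58374833 0.14773187]
262 222 [12, -12, -1] 0.178 262 226 [10, -12, 0] 0.177 262 230 [8, -12, -2] 0.179 262 234 [6, -12, 0] 0.177 262 238 [37, -5, -100] 0.277 262 242 [37, -5, -102] 0.28 262 246 [37, -5, -105] 0.283 262 250 [37, -5, -108] 0.285 262 254 [37, -4, -110] 0.287 262 258 [37, -4, -113] 0.29 262 262 [36, -4, -114] 0.291 262 266 [35, -4, -114] 0.291 
270 222 [12, -8, -1] 0.178 270 226 [10, -8, -1] 0.178 270 230 [8, -8, -2] 0.179 270 234 [7, -8, -3] 0.18 270 238 [6, -8, -7] 0.184 270 242 [10, -7, -25] 0.202 270 246 [10, -6, -30] 0.207 270 250 [10, -6, -36] 0.213 270 254 [10, -6, -41] 0.218 270 258 [10, -6, -46] 0.223 270 262 [10, -6, -49] 0.226 270 266 [10, -6, -53] 0.23 
280 222 [12, -3, -1] 0.178 280 226 [10, -3, -1] 0.178 280 230 [8, -3, -2] 0.179 280 234 [7, -3, -4] 0.181 280 238 [7, -3, -9] 0.186 280 242 [6, -2, -12] 0.189 280 246 [9, -2, -27] 0.204 280 250 [8, -2, -31] 0.208 280 254 [9, -2, -37] 0.214 280 258 [9, -2, -42] 0.219 280 262 [9, -2, -46] 0.223 280 266 [9, -2, -50] 0.227 
287 222 [12, 1, 1] 0.176 287 226 [11, 1, -2] 0.179 287 230 [8, 1, -2] 0.179 2
[... 492 characters left out ...]
4 262 [9, 4, -46] 0.223 294 266 [9, 4, -49] 0.226 
304 222 [12, 10, -1] 0.178 304 226 [10, 10, -1] 0.178 304 230 [9, 10, -2] 0.179 304 234 [8, 9, -6] 0.183 304 238 [7, 9, -11] 0.188 304 242 [10, 9, -25] 0.202 304 246 [10, 8, -31] 0.208 304 250 [10, 8, -36] 0.213 304 254 [11, 8, -42] 0.219 304 258 [33, 5, -103] 0.28 304 262 [32, 5, -103] 0.28 304 266 [31, 5, -104] 0.281 
312 222 [13, 14, -2] 0.179 312 226 [10, 14, -2] 0.179 312 230 [8, 14, -1] 0.178 312 234 [6, 14, -1] 0.178 312 238 [37, 7, -101] 0.278 312 242 [37, 7, -103] 0.28 312 246 [37, 6, -106] 0.283 312 250 [37, 6, -108] 0.285 312 254 [37, 6, -112] 0.289 312 258 [37, 6, -113] 0.29 312 262 [37, 6, -116] 0.293 312 266 [37, 6, -117] 0.294
```

View pics/w3.png

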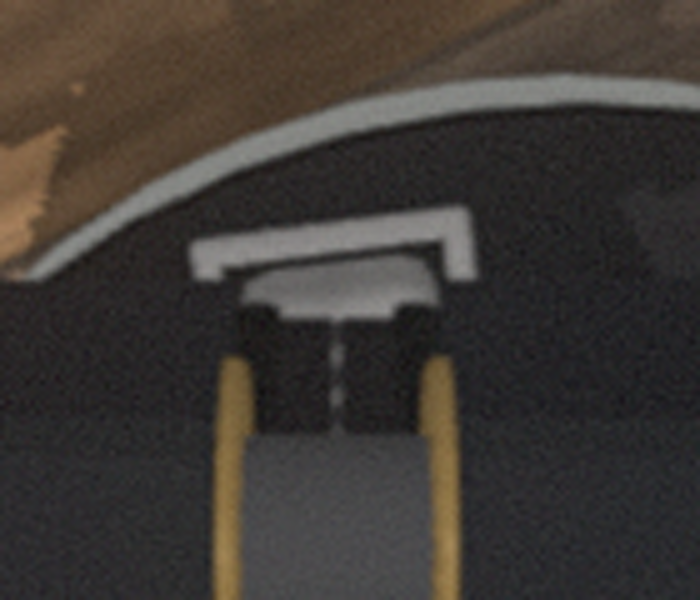

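The picture confirms it: the tips are centred over the button but about 12 mm above it, and the button is still out. The effective tip height is the reported z plus about 25 mm, so I'll go on down.

Call:
send_rows(plan=[[255,0,0,0.005,0],[255,0,0,0.003,0],[255,0,0,0.003,0],[255,0,0,0.003,0],[255,0,0,0,0],[255,0,0,0,0]])

```text
time_s: 4.02
position: [0.4382, 0.2649, 0.1631]
tcp_rot: [[-0.892, 0.453, -0.001], [0.453, 0.892, -0.0], [0.0, -0.0, -1.0]]
force: [-0.6, -0.4, -0.6]
opening: 0.004
grasp_force: 0.4
```

Call:
send_rows(plan=[[255,0,0,0.002,0],[255,0,0,0.002,0],[255,0,0,0,0],[255,0,0,0,0]])

```text
time_s: 4.35
position: [0.4385, 0.2651, 0.1595]
tcp_rot: [[-0.892, 0.453, 0.0], [0.453, 0.892, 0.0], [-0.0, 0.0, -1.0]]
force: [-0.1, 0.1, 2.7]
opening: 0.006
grasp_force: 1.4
```

Call:
send_rows(plan=[[255,0,0,0.002,0],[255,0,0,0.002,0],[255,0,0,0,0],[255,0,0,0,0]])

```text
time_s: 4.68
position: [0.4385, 0.2652, 0.1576]
tcp_rot: [[-0.892, 0.452, 0.001], [0.452, 0.892, 0.0], [-0.001, 0.001, -1.0]]
force: [-4.7, -1.9, 18.0]
opening: 0.004
grasp_force: 8.6
```

The force rose to 18 N at the stop, which fits the button fully in at 9 mm. Next I'll lift, open the gripper and move above the collar.

Call:
send_rows(plan=[[255,0,0,-0.005,0],[255,0,0,-0.015,0],[255,0,0,-0.025,0],[255,0,0,-0.03,0],[0,-0.01,0.0033,-0.015,0],[0,-0.02,0.007,0,0],[0,-0.02,0.007,0,0],[0,-0.015,0.005,0,0],[0,-0.0068,0.003,0,0],[0,0,0,0,0],[0,0,0,0,0],[0,0,0,0,0]])

```text
time_s: 5.68
position: [0.5123, 0.2551, 0.2448]
tcp_rot: [[-0.892, 0.452, -0.002], [0.452, 0.892, -0.0], [0.002, -0.001, -1.0]]
force: [0.1, -1.4, 0.3]
opening: 0.525
grasp_force: 0.0
```

Run:
```python
from h import *
s=read_state();c=calibration("wrist");I,D=capture("wrist");P=cloud(c,D);R=np.array(s["tcp_rot"])
print(s["position"],s["opening"]);cv2.imwrite("pics/w4.png",I);np.savez("w4.npz",I=I,D=D)
m=(P[...,2]>.211)&(P[...,2]<.219)&(np.hypot(P[...,0]-.512,P[...,1]-.253)<.035)
print(m.sum())
if m.any():
  q=P[m];print(cv2.minEnclosingCircle((q[:,:2]*1000).astype(np.float32)),q.mean(0))
m=(P[...,2]>.18)&(P[...,2]<.195)&(abs(P[...,0]-.438)<.02)&(abs(P[...,1]-.265)<.02);print("btn",m.sum(),np.median(P[m],0) if m.any() else 0)
L=(P-s["position"])@R; m=(abs(L[...,0])<12)&(abs(L[...,0])<.012)&(D>0)&(P[...,2]>.222)&(P[...,2]<.29)
print("lowest hand pts", L[m][:,2].max(), L[m].mean(0), np.percentile(L[m][:,1],[1,30,50,70,99]))
```

```text
[0.51233401 0.25508902 0.24478266] 0.5245942408439956
1270
((515.0504150390625, 254.5184326171875), 20.1147403717041) [0.51484416 0.25473016 0.21521833]
btn 822 [0.43932478 0.26638921 0.1865432 ]
lowest hand pts -0.0224271336209374 [ 0.00839418  0.00068537 -0.03451092] [-0.03081967 -0.02444535  0.00073646  0.02572468  0.03222129]
```

View pics/w4.png

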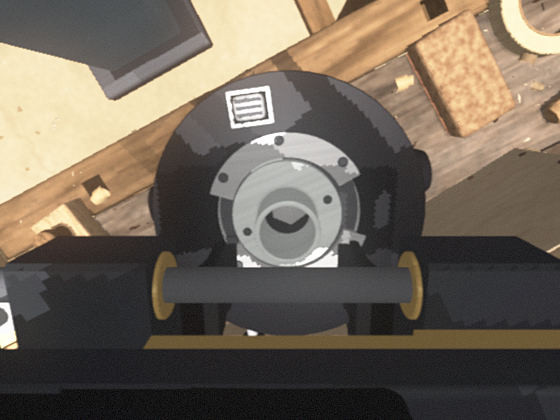

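The picture shows the bush freed: its lug peeks out from the claw end at (352,238). The button at (250,107) is held partly in at z = 0.1865. The collar centre is at (0.515, 0.2545), so I'll go down onto it.

Call:
send_rows(plan=[[0,-0.0027,0.0007,0,0],[0,0,0,0.005,0],[0,0,0,0.01,0],[0,0,0,0.02,0],[0,0,0,0.02,0],[0,0,0,0.016,0],[0,0,0,0.01,0],[0,0,0,0,0],[0,0,0,0,0]])

```text
time_s: 6.48
position: [0.5161, 0.2544, 0.1637]
tcp_rot: [[-0.892, 0.453, -0.001], [0.453, 0.892, -0.0], [0.001, -0.001, -1.0]]
force: [-0.8, -0.3, 0.4]
opening: 0.999
grasp_force: 0.0
```

Call:
send_rows(plan=[[255,0,0,0,0],[255,0,0,0,0],[255,0,0,0,0],[255,0,0,0,0],[255,0,0,0,0],[255,0,0,0,0],[255,0,0,0,0],[255,0,0,0,0]])

```text
time_s: 7.15
position: [0.5165, 0.2544, 0.1644]
tcp_rot: [[-0.892, 0.453, -0.0], [0.453, 0.892, -0.0], [-0.0, -0.0, -1.0]]
force: [-1.1, -1.2, 0.9]
opening: 0.482
grasp_force: 0.6
```

Call:
send_rows(plan=[[255,0,0,0,0],[255,0,0,0,0],[255,0,0,0,0]])

```text
time_s: 7.4
position: [0.5164, 0.2544, 0.1644]
tcp_rot: [[-0.892, 0.453, -0.0], [0.453, 0.892, -0.0], [0.0, -0.0, -1.0]]
force: [-1.1, -1.1, 1.4]
opening: 0.446
grasp_force: 29.9
```

Call:
send_rows(plan=[[255,0,0,0,-0.05],[255,0,0,0,-0.1],[255,0,0,0,-0.1],[255,0,0,0,-0.1],[255,0,0,0,-0.1],[255,0,0,0,-0.1],[255,0,0,0,-0.1],[255,0,0,0,-0.1],[255,0,0,0,-0.1],[255,0,0,0,-0.1],[255,0,0,0,-0.1],[255,0,0,0,-0.1],[255,0,0,0,0],[255,0,0,0,0]])

```text
time_s: 8.57
position: [0.5165, 0.2561, 0.164]
tcp_rot: [[-0.779, -0.627, 0.0], [-0.627, 0.779, 0.003], [-0.002, 0.002, -1.0]]
force: [-0.1, 5.1, -3.3]
opening: 0.448
grasp_force: 29.9
```

Run:
```python
from h import *
s=read_state();print(s["position"],s["force"],s["moment"],s["opening"],s["joint_positions"],s["grasp_force"])
```

```text
[0.51645554 0.25605491 0.1640377 ] [-0.12838738  5.10916631 -3.27285618] [1.12224543 0.06785143 0.04521319] 0.44789919212592383 [  15.17386662   28.93855758   91.35055291    0.19109975   59.66329072
 -113.7181132 ] 29.887708555397694
```

Call:
send_rows(plan=[[255,0,0,0,-0.06],[255,0,0,0,-0.06],[255,0,0,0,-0.04],[255,0,0,0,0],[255,0,0,0,0]])

```text
time_s: 8.98
position: [0.515, 0.2558, 0.164]
tcp_rot: [[-0.67, -0.742, -0.003], [-0.742, 0.67, 0.002], [0.0, 0.004, -1.0]]
force: [-3.5, 5.8, -0.9]
opening: 0.449
grasp_force: 29.9
```

Run:
```python
from h import *
s=read_state();print(s["force"],s["moment"],s["joint_positions"][5]);I,D=capture("wrist");cv2.imwrite("pics/w5.png",I[150:330,130:430].repeat(2,0).repeat(2,1))
```

```text
[-3.50350216  5.78352584 -0.91236057] [1.1771301  0.51431894 0.06595009] -122.86882906321003
```

View pics/w5.png

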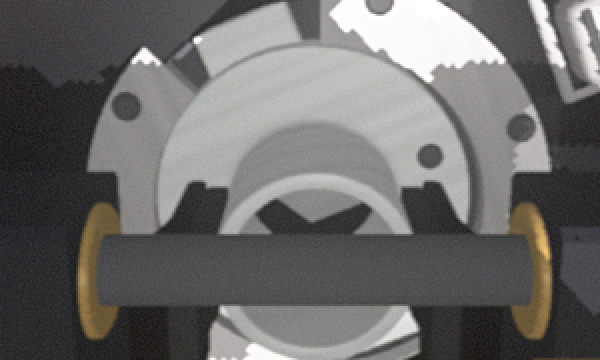

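The lug at about (250,40) lies in the gap between the claws. No stop torque has shown yet, so I'll turn a little more until it stops.

Call:
send_rows(plan=[[255,0,0,0,-0.03],[255,0,0,0,-0.03],[255,0,0,0,0],[255,0,0,0,0]])

```text
time_s: 9.37
position: [0.5147, 0.2564, 0.164]
tcp_rot: [[-0.626, -0.78, -0.004], [-0.78, 0.626, 0.004], [-0.001, 0.005, -1.0]]
force: [-3.0, 5.6, 0.1]
opening: 0.446
grasp_force: 29.9
```

Run:
```python
from h import *
s=read_state();R=s["tcp_rot"];print(s["force"],s["moment"],s["joint_positions"][5],np.degrees(np.arctan2(R[1,1],R[0,1])))
```

```text
[-2.9502147   5.63642735  0.11519186] [ 1.31412594  0.68542572 -0.35424466] -126.2326357345456 141.27580544787978
```

Call:
send_rows(plan=[[255,-0.0005,0.0017,0,0.01],[255,0,0,0,0],[255,0,0,-0.003,0],[255,0,0,-0.004,0],[255,0,0,-0.005,0],[255,0,0,-0.005,0],[255,0,0,0,0]])

```text
time_s: 9.95
position: [0.5168, 0.2551, 0.1829]
tcp_rot: [[-0.629, -0.777, 0.003], [-0.777, 0.629, -0.001], [-0.001, -0.003, -1.0]]
force: [0.3, 0.4, -1.9]
opening: 0.448
grasp_force: 29.9
```

The bush is free, with its weight showing on the wrist. I'll lift further and turn the hand back to stay within the last joint's range.

Call:
send_rows(plan=[[255,0,0,-0.01,0],[255,0,0,-0.02,0],[255,0,0,-0.02,0.1],[255,0,0,-0.02,0.1],[255,0,0,-0.01,0.1],[255,0,0,0,0.1],[255,0,0,0,0.1],[255,0,0,0,0.1],[255,0,0,0,0.1],[255,0,0,0,0.1],[255,0,0,0,0]])

```text
time_s: 10.87
position: [0.5156, 0.2553, 0.262]
tcp_rot: [[-0.996, -0.088, 0.001], [-0.088, 0.996, -0.001], [-0.0, -0.001, -1.0]]
force: [0.0, -0.2, -3.1]
opening: 0.445
grasp_force: 30.0
```

Call:
send_rows(plan=[[255,0.0024,-0.0155,0,0],[255,0.0049,-0.031,0,0],[255,0.0049,-0.031,0,0],[255,0.0049,-0.031,0,0],[255,0.0049,-0.031,0,0],[255,0.0049,-0.031,0,0],[255,0.0049,-0.031,0,0],[255,0.0049,-0.031,0,0],[255,0.0049,-0.031,0,0],[255,0.0049,-0.031,0,0],[255,0.0049,-0.031,0,0],[255,0.0049,-0.031,0,0],[255,0.0049,-0.031,0,0],[255,0.0049,-0.031,0,0],[255,0.0049,-0.031,0,0],[255,0.0049,-0.031,0,0],[255,0.0024,-0.0155,0,0],[255,0,0,0,0],[255,0,0,0,0]])

```text
time_s: 12.45
position: [0.4818, -0.2455, 0.2614]
tcp_rot: [[-0.996, -0.089, -0.0], [-0.089, 0.996, 0.001], [0.0, 0.001, -1.0]]
force: [-0.6, 0.7, -2.0]
opening: 0.447
grasp_force: 29.9
```

Run:
```python
from h import *
s=read_state();c=calibration("wrist");I,D=capture("wrist");P=cloud(c,D)
print(s["position"],s["force"],s["joint_positions"]);cv2.imwrite("pics/w6.png",I);np.savez("w6.npz",I=I,D=D)
m=(P[...,2]>.012)&(P[...,2]<.024)&(P[...,0]<.56)&(P[...,0]>.39)&(P[...,1]>-.35)&(P[...,1]<-.07);q=P[m]
print(m.sum(),np.percentile(q,[1,99],axis=0).round(3))
m=(P[...,2]>.2)&(P[...,2]<.32)&(np.hypot(P[...,0]-s["position"][0],P[...,1]-s["position"][1])<.05)
h,e=np.histogram(P[m][:,2],30);print(list(zip(e.round(3).tolist(),h.tolist())))
```

```text
[ 0.48177655 -0.24545991  0.26140723] [-0.55270438  0.71730454 -1.99249919] [-3.88611694e+01  1.96729627e+01  8.97408415e+01  2.80470414e-02
  7.06384436e+01 -1.34003783e+02]
3310 [[ 0.41  -0.318  0.012]
 [ 0.549 -0.094  0.023]]
[(0.263, 34), (0.265, 104), (0.266, 823), (0.268, 467), (0.27, 83), (0.272, 616), (0.274, 5886), (0.276, 664), (0.278, 96), (0.28, 87), (0.282, 89), (0.283, 112), (0.285, 145), (0.287, 160), (0.289, 152), (0.291, 164), (0.293, 166), (0.295, 184), (0.297, 217), (0.298, 234), (0.3, 299), (0.302, 307), (0.304, 347), (0.306, 357), (0.308, 419), (0.31, 516), (0.312, 1673), (0.313, 187), (0.315, 8), (0.317, 1)]
```

View pics/w6.png

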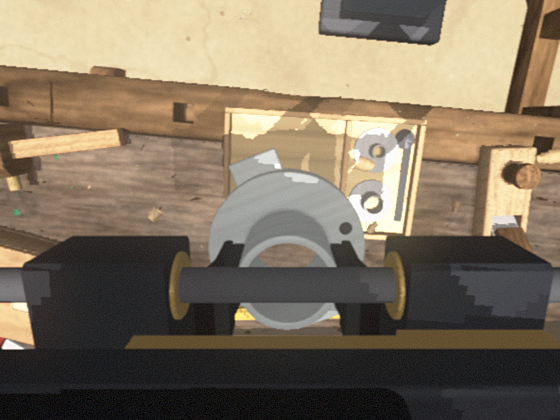

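The bush sits over the empty compartment, with the tray at pixel columns 225–425 and its empty part on the left. The compartment centre is about (0.480, -0.247) and the underside of the bush is at z = 0.2625. I'll go down.

Call:
send_rows(plan=[[255,0.0015,-0.001,0.015,0],[255,0,0,0.03,0],[255,0,0,0.03,0],[255,0,0,0.03,0],[255,0,0,0.03,0],[255,0,0,0.03,0],[255,0,0,0.03,0],[255,0,0,0.025,0],[255,0,0,0.015,0],[255,0,0,0.005,0],[255,0,0,0,0],[255,0,0,0,0]])

```text
time_s: 13.5
position: [0.4815, -0.2457, 0.0221]
tcp_rot: [[-0.996, -0.092, 0.001], [-0.092, 0.996, -0.0], [-0.001, -0.001, -1.0]]
force: [1.0, -0.1, -2.2]
opening: 0.448
grasp_force: 29.9
```

Underside at about 23 mm; about 19 mm remains.

Call:
send_rows(plan=[[255,0,0,0.005,0],[255,0,0,0.004,0],[255,0,0,0.003,0],[255,0,0,0.002,0],[255,0,0,0.002,0],[255,0,0,0,0],[255,0,0,0,0]])

```text
time_s: 14.08
position: [0.4807, -0.2463, 0.0053]
tcp_rot: [[-0.996, -0.09, -0.0], [-0.09, 0.996, 0.0], [0.0, 0.0, -1.0]]
force: [0.5, -0.2, -2.2]
opening: 0.446
grasp_force: 29.9
```

Call:
send_rows(plan=[[255,0,0,0.001,0],[255,0,0,0.001,0],[255,0,0,0,0]])

```text
time_s: 14.33
position: [0.4808, -0.2463, 0.0033]
tcp_rot: [[-0.996, -0.09, 0.0], [-0.09, 0.996, -0.0], [-0.0, -0.0, -1.0]]
force: [0.5, -0.2, -2.4]
opening: 0.445
grasp_force: 29.9
```

Call:
send_rows(plan=[[255,0,0,0.001,0],[255,0,0,0,0],[255,0,0,0,0]])

```text
time_s: 14.58
position: [0.4808, -0.2464, 0.003]
tcp_rot: [[-0.996, -0.09, 0.0], [-0.09, 0.996, -0.0], [-0.0, -0.0, -1.0]]
force: [-1.1, -0.8, 4.8]
opening: 0.446
grasp_force: 29.9
```

Contact. I'll release partway and rise straight up.

Call:
send_rows(plan=[[90,0,0,0,0],[90,0,0,0,0],[90,0,0,0,0],[90,0,0,0,0],[90,0,0,0,0],[90,0,0,0,0],[90,0,0,-0.004,0],[90,0,0,-0.01,0],[90,0,0,-0.02,0],[90,0,0,-0.03,0],[90,0,0,-0.03,0],[90,0,0,-0.03,0],[90,0,0,-0.02,0],[90,0,0,0,0],[90,0,0,0,0]])

```text
time_s: 15.83
position: [0.4815, -0.2468, 0.1484]
tcp_rot: [[-0.996, -0.09, 0.003], [-0.09, 0.996, -0.003], [-0.003, -0.003, -1.0]]
force: [0.2, -0.3, -0.2]
opening: 0.648
grasp_force: 0.0
```

Run:
```python
from h import *
s=read_state();c=calibration("wrist");I,D=capture("wrist");P=cloud(c,D);print(s["position"],s["opening"],s["force"])
m=(np.hypot(P[...,0]-.481,P[...,1]+.246)<.05)&(P[...,2]>.045)&(P[...,2]<.065);q=P[m];print(m.sum(),q.mean(0),q[:,2].std(),cv2.minEnclosingCircle((q[:,:2]*1000).astype(np.float32)))
m=(np.hypot(P[...,0]-.481,P[...,1]+.246)<.05)&(P[...,2]>.012)&(P[...,2]<.02);q=P[m];print(m.sum(),q.mean(0),q[:,2].std(),cv2.minEnclosingCircle((q[:,:2]*1000).astype(np.float32)))
```

```text
[ 0.48154585 -0.24677481  0.14841537] 0.6478047513475593 [ 0.21430128 -0.29505999 -0.15259852]
865 [ 0.47911603 -0.24653758  0.05269893] 0.002373908081023127 ((478.96978759765625, -246.72264099121094), 20.07319450378418)
3801 [ 0.47453819 -0.24701098  0.01605515] 0.0009410568027874544 ((482.7562255859375, -246.17938232421875), 41.62100601196289)
```

The bush stands flat, collar up at z = 0.053–0.054, flange at z = 0.016, centred in the compartment, and the robot is clear of it.

```bash
python3 -c "
from rig import hand_in;print(hand_in())"
```

```text
the job is handed in; nothing more can be done
None
```

The job is done and handed in at about 16 s: I pressed the button fully in, turned the bush to its stop, lifted it off and set it flat, collar up, in the empty compartment.

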